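# Uncover a hot casserole with the lid lifter

## Task

Take the lid lifter from its wire rest, hook both prongs under the loop handle of the hot casserole's lid, lift the lid clear of the pot and carry it level to the round cork trivet. Set it down gently in the middle of the trivet, unhook it, and lay the lifter back in both cradles of its rest. Do not touch the lid with the gripper or arm, do not let the lid tip or drop, do not drag the casserole, and leave the other things where they stand.

Things in the scene. Friction and masses are not known exactly. Their poses are not given: they have to be found in the camera images.
- casserole: loose shallow teal enamelled casserole with cooked eggs in it, standing on the hob (hob top at z = 0.005), about 2.6 kg; origin at the centre of its underside; outer radius 92 mm at the rim, rim 60 mm above the origin; two ear handles reach out to 121 mm along its x axis, both ways, 44 mm up. Overhead, cabinets and hood overhang the back of the worktop from x = 0.53 m on, above z = 0.48 m
- lid: hot round teal lid, 189 mm wide, 0.25-0.42 kg; origin: centre of its underside, z up. Rim of radius 79 fills z 0-8 mm, inside the pot's mouth (2-6 mm play); flange (z 8) lies on the pot: lift over 8 mm before moving sideways. Cover top z 20.5. Dark loop handle: posts at x = +-41, level bar along x between them, 35 mm free below; alike both ways round. Centre of mass about 45 mm below the bar
- lid_bar (a point): middle of the bar of the lid's loop handle, on the bar's axis, 60.5 mm above the lid's origin; x axis along the bar, which is 10 mm thick and straight for 60 mm. If carried well off its middle the lid tips sideways
- lifter: lid lifter, 0.15 kg, lying in its rest; origin: grip point, mid dark wooden handle; x towards the prongs, z up. Handle 18 wide, 22 high, x -65 to 55 mm. Bent steel rod down to a crosspiece at x 79-90 and two prongs (7 mm rods at y = +-16) with lowest surface z -44.5, turned-up tips ending at x 118, top z -25. Grip within 10 mm of the origin with 60 N or more, else it sags under the lid
- lifter_hook (a point): saddle of the lifter, midway between the prongs: where the middle of the lid's bar lies when the lid hangs on the lifter; at x = 99, y = 0, z = -32.5 mm from the lifter's origin, axes as the lifter's. The bar has about 5 mm of play fore and aft
- lifter_rest: fixed rest: pale wooden foot 125 x 74 x 6 mm with two U-shaped 7 mm wire cradles at x = -45 and +40 mm; origin: underside, between the cradles, x along the lifter it holds. The lifter lies with its origin 62 mm above this one, x along this x, prongs past +x end. Cradles are about 26 mm wide at the handle, flare to 45 and end 83 mm up; fingers go down between them
- trivet: fixed round cork trivet, 184 mm across, on the worktop; origin at the centre of its underside, its flat top 14 mm higher; the set-down lid has its origin 14 mm above this origin
- pepper_mill: wooden pepper mill, 58 mm across, 160 mm high, bystander; origin at its foot
- salt_mill: glass salt mill, 44 mm across, 90 mm high, bystander; origin at its foot
- spice_jar: glass spice jar with a red cap, 45 mm across, 106 mm high, bystander; origin at its foot
- tomato: red tomato on the worktop, 69 mm, bystander; origin at its underside
- lemon: yellow lemon, 72 x 55 x 56 mm, bystander; origin at its underside
- egg_timer: red and white dome-shaped egg timer, 63 mm across, 53 mm high, bystander; origin at its foot
- blue_mug: dark blue mug, 77 x 107 x 90 mm, bystander; origin at its foot

How it is judged:
By the outcome, as a careful person would: the job done as asked, in the order asked, and still so for the second after the job is handed in, with the robot touching nothing.
It also fails if it takes over 72 s, if anything falls off the work surface, if the arm or the gripper's body presses on something with over 40 N, if the wrist force passes 120 N, or if a joint passes its speed limit or range.

## Robot

A 6-joint arm with a two-finger parallel gripper is mounted at the origin on a cart in front of the work surface, level with it; the furniture and walls round the work are solid. World frame = base frame: x ahead of the robot, y to its left, z up, the work surface at z = 0. Lengths are in m, angles in rad, forces in N, time in s.
With the tool pointing down it reaches from about 0.3 to 0.875 m from the base axis. Payload 6.4 kg.
Tool frame: the origin (TCP) lies between the finger pads; the fingertips stand ctrl.tip_extent ahead of it and the grasp point (between the pads) is the TCP (ctrl.tip_extent is the distance from the TCP to the fingertips, in m); z points along the fingers, y is the line along which they close (so a half turn about z gives the same grasp; the last joint's range is limited). The gripper opens to 85 mm and grips with 20 to 120 N. Pads are 22 mm wide; open, the fingers measure 114 mm over their backs; the gripper's body (76 mm by 85 mm) begins 54 mm behind the grasp point. The pads swing forward as they close: fully open they stand 13 mm farther back than shut.
Start: joints at [0.898, 0.181, 1.607, -0, 1.354, -0.206], TCP at [0.259, 0.514, 0.25] pointing down, gripper open.
Joint ranges: [-2.99, 2.99], [-0.89, 2.07], [0.3, 2.58], [-1.14, 4.28], [0, 2.63], [-3.12, 3.12]. Speed limits (rad/s): [2.57, 2.57, 3.01, 3.14, 3.14, 3.14].

## Interface

Orientations are given as a unit quaternion [w, x, y, z].
In Python, from bench import ctrl gives the robot as it stands.
- The arm moves only by the tool send_rows, never from a script. Its arguments are lists of equal length, an entry for each row: "dr": the turn, a rotation vector about the tool's x, y, z in units of 6 degrees (1.0 is 6 degrees), a list of three; "xyz": the shift along the tool's x, y, z in cm, a list of three; "jaw": the opening in per cent of the stroke, from 0 (shut) to 100 (fully open). In form: {"dr": [[wx, wy, wz], ...], "xyz": [[dx, dy, dz], ...], "jaw": [jaw, ...]}. A call has exactly 8 rows; each row is the pose to reach, as a shift and turn from the pose commanded when the call began, along the tool's axes at that moment; what a row does not reach only later rows make up. A row lasts 1/8 s, in which the tool goes at most 62.5 mm and 10.7 degrees, less where a joint would pass 70% of its speed; a pose out of reach is approached as far as the arm can. A call with a gripper value outside its range is refused whole. The fingers move at their own pace and stop on an object; the grip force is fixed at half the most. Time passes only in rows, so rows that repeat a pose let the fingers close, or fill a call up. It gives the time, the measured TCP pose, the force, the opening and the grip force at its end, in the units of the state.
- ctrl.get_obs(): the state, without advancing time (a new reading comes with each control period).
- ctrl.camera(name): name is "scene" or "top" or "wrist"; returns the picture (420x560x3 uint8, red, green, blue); there is no depth.
- ctrl.calibration(name): a dict with "camera_matrix" (3x3 intrinsics, pixels), "world_from_camera" (4x4, takes a point from camera to world coordinates). Camera axes: x right, y up, looking along -z (the intrinsics and any distortion apply to the point x, -y, -z); pixel columns grow to the right and rows downward; lengths in m; the calibration is good to about 2 mm. A picture is of the moment at which its call begins: read the wrist's pose just before it. calibration takes no time and is no camera call; for the wrist camera it gives the pose at the moment of the call.
- ctrl.hand_in(): hands the job in; it is judged then, once.
The state is a dict: "time_s": time; "q": joint angles; "dq": joint speeds; "joint_efforts": joint torques, N m; "eef_pos": TCP position; "eef_rot": TCP orientation; "wrist_force": force on the tool from outside, world axes, zero at the start; "torque": the same for the moment, N m; "opening": opening from 0.0 (shut) to 1.0 (fully open); "grasp_force": force on a finger pad.
Only numpy, scipy, OpenCV 4.12 (cv2) and the standard library are available. Lean on these libraries where they do the work, as an engineer would, in place of code of your own. Each camera call takes 0.05 s, during which the arm holds its last target. There are 200 camera calls.

## Working session

There is one attempt and no reset: what is moved stays moved. The work goes in short steps, Python scripts to look and compute and a tool call to move; the robot and the scene stay as the last step left them, time stands still between calls to the robot, and variables do not carry over. Pictures are saved under pics/ and viewed, at most 10 in all, crops included, and the job is handed in when it is done.

Besides the shell and the picture viewer there is one more tool, called by a JSON object that holds its "method" and its "body", one argument or row to a line. send_rows: Moves the arm, as the interface text tells. Its arguments: {"type":"object","properties":{"dr":{"type":"array","items":{"type":"array","items":{"type":"number"}}},"xyz":{"type":"array","items":{"type":"array","items":{"type":"number"}}},"jaw":{"type":"array","items":{"type":"number"}}},"required":["dr","xyz","jaw"]}

```bash
mkdir -p pics; ls; python3 - <<'E'
from bench import ctrl
import cv2
o=ctrl.get_obs();print(o, ctrl.tip_extent)
for n in("top","scene"):
    cv2.imwrite(f"pics/{n}0.png",ctrl.camera(n)[:,:,::-1]);c=ctrl.calibration(n);print(n,c)
E
```

```text
pics
{'time_s': 0.0, 'q': array([ 8.97695852e-01,  1.81542913e-01,  1.60799127e+00, -2.47092215e-05,
        1.35381405e+00, -2.06293556e-01]), 'dq': array([ 0.00032789,  0.0001581 ,  0.00085914,  0.00017018, -0.00261687,
        0.00130984]), 'joint_efforts': array([ 4.97059027e-04, -4.44883740e+01, -3.51324892e+01, -3.07416858e-04,
        9.19471640e-03,  2.69069051e-05]), 'eef_pos': array([0.25842938, 0.51307344, 0.24939117]), 'eef_rot': array([-3.62729682e-04,  2.31287344e-01,  9.72885088e-01, -7.99430067e-04]), 'wrist_force': array([ 0.56842089,  0.64842157, -0.24123846]), 'torque': array([-0.03779474,  0.02267929, -0.03076537]), 'grasp_force': 0.0, 'opening': 1.0018294284314022} 0.019
top {'camera_matrix': array([[417.16606365,   0.        , 282.65869106],
       [  0.        , 417.16606365, 210.28033445],
       [  0.        ,   0.        ,   1.        ]]), 'world_from_camera': array([[ 0.02569798,  0.98709653, -0.1580508 ,  0.42182181],
       [-0.99780499,  0.03497984,  0.05622816,  0.14209613],
       [ 0.06103121,  0.15625893,  0.98582876,  1.21887921],
       [ 0.        ,  0.        ,  0.        ,  1.        ]])}
scene {'camera_matrix': array([[444.03234504,   0.        , 280.02352954],
       [  0.        , 444.03234504, 216.86171533],
       [  0.        ,   0.        ,   1.        ]]), 'world_from_camera': array([[ 0.89568221,  0.28419079, -0.3420365 ,  0.16129963],
       [-0.44438472,  0.60071751, -0.66457557, -0.72735397],
       [ 0.01660106,  0.74724432,  0.66434203,  0.89181784],
       [ 0.        ,  0.        ,  0.        ,  1.        ]])}
```

View pics/top0.png

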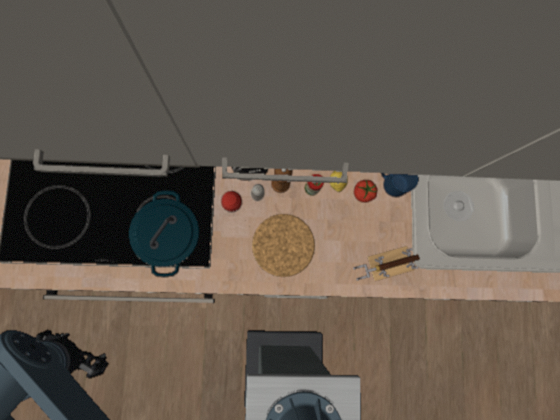

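View pics/scene0.png

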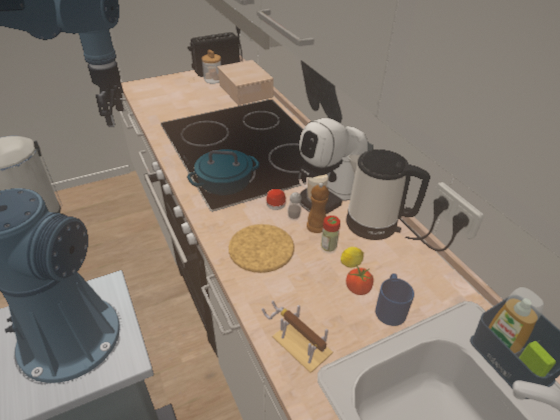

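The top view shows the pot around (164,230), with its bar running (152,245)-(172,219). The trivet is at (283,245), and the lifter runs from the handle at (418,258) to the prongs at (360,270). I'll enlarge these to read them more closely.

```bash
python3 - <<'E'
import cv2,numpy as np
t=cv2.imread("pics/top0.png")
def cr(x,y,w,h,s):
    a=cv2.resize(t[y:y+h,x:x+w],None,fx=s,fy=s,interpolation=cv2.INTER_CUBIC)
    for i in range(0,w,10):
        cv2.putText(a,str(x+i),(i*s,8),0,.3,(255,255,255),1);cv2.line(a,(i*s,10),(i*s,14),(255,255,255),1)
    for i in range(0,h,10):
        cv2.putText(a,str(y+i),(0,i*s+4),0,.3,(255,255,255),1)
    return a
A=cr(120,185,100,100,4);B=cr(245,205,80,80,4);C=cr(350,240,80,50,8)
im=np.zeros((600,800,3),np.uint8)
A=cr(125,185,80,95,3);B=cr(245,205,80,80,3)
C=cr(350,243,80,43,7)
im[:A.shape[0],:A.shape[1]]=A;im[:B.shape[0],300:300+B.shape[1]]=B;im[290:290+C.shape[0],:C.shape[1]]=C
cv2.imwrite("pics/crop1.png",im)
E
```

```text
(no output)
```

View pics/crop1.png

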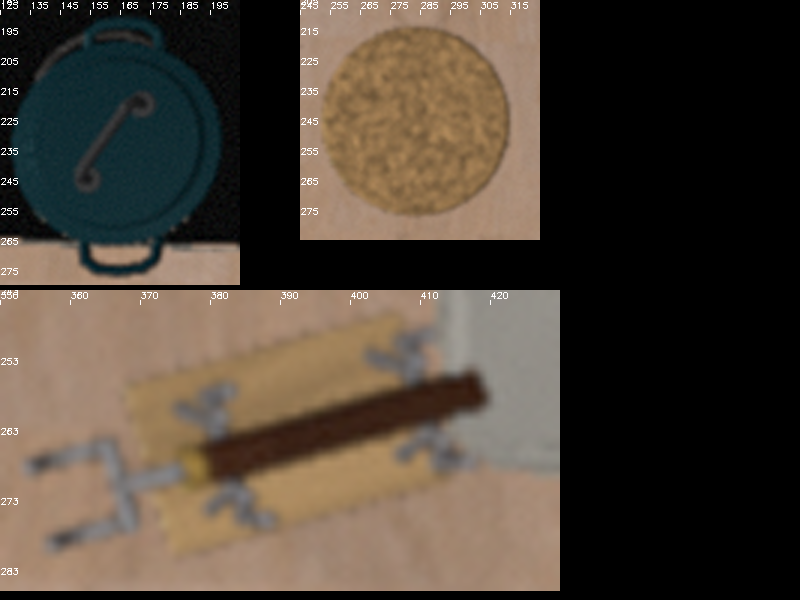

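```bash
cat > h.py <<'E'
from bench import ctrl
import numpy as np, cv2
from scipy.spatial.transform import Rotation as R
def w(name,px,z,c=None):
    c=c or ctrl.calibration(name);K=c["camera_matrix"];T=c["world_from_camera"]
    d=np.linalg.inv(K)@[px[0],px[1],1];d=T[:3,:3]@(d*[1,-1,-1])
    return T[:3,3]+d*(z-T[2,3])/d[2]
def proj(P,c):
    T=c["world_from_camera"];p=T[:3,:3].T@(np.array(P)-T[:3,3]);p=c["camera_matrix"]@(p*[1,-1,-1]);return p[:2]/p[2]
def pose():
    o=ctrl.get_obs();q=o["eef_rot"];return np.array(o["eef_pos"]),R.from_quat([q[1],q[2],q[3],q[0]]).as_matrix(),o
def Tdown(yaw_y):  # tool down, tool y axis along world angle
    y=np.array([np.cos(yaw_y),np.sin(yaw_y),0]);z=np.array([0,0,-1.]);return np.stack([np.cross(y,z),y,z],1)
def rel(p,Rt):  # move from current pose in tool units
    p0,R0,_=pose();print("xyz cm",np.round(R0.T@(np.array(p)-p0)*100,2),"dr",np.round(np.degrees(R.from_matrix(R0.T@Rt).as_rotvec())/6,3))
E
python3 - <<'E'
from h import *
f=lambda p,z:np.round(w("top",p,z),4)
a,b=f((376.1,268),.073),f((419.6,257),.073);print("handle",a,b,np.linalg.norm(a-b),np.degrees(np.arctan2(*(a-b)[1::-1])))
print("tips",f((354,268.3),.037),f((356.9,279.4),.037))
c,d=f((172.7,219.3),.1175),f((154,245),.1175);print("bar",c,d,np.linalg.norm(c-d),(c+d)/2)
c,d=f((172.7,219.3),.08),f((154,245),.08);print("bar lo",c,d,np.linalg.norm(c-d),(c+d)/2,np.degrees(np.arctan2(*(c-d)[1::-1])))
print("trivet",f((283.3,245.3),.014),[f(p,.014) for p in((252.3,245.3),(314.3,245.3),(283.3,214),(283.3,276.7))])
print("mug",f((400,184),.05),"tomato",f((366,190),.03),"red",f((231,201),.03), "pot ears",f((163,193),.049),f((168,275),.049))
print(pose()[1], np.degrees(ctrl.get_obs()['q']))
E
```

```text
handle [ 0.4532 -0.186   0.073 ] [ 0.487  -0.3097  0.073 ] 0.12823466769949535 105.28254982445495
tips [ 0.4516 -0.1326  0.037 ] [ 0.4207 -0.1408  0.037 ]
bar [0.5642 0.3678 0.1175] [0.4954 0.4111 0.1175] 0.08129163548606956 [0.5298  0.38945 0.1175 ]
bar lo [0.569  0.3755 0.08  ] [0.4979 0.4203 0.08  ] 0.08403719414640158 [0.53345 0.3979  0.08   ] -32.214965725122845
trivet [0.5126 0.0689 0.014 ] [array([0.5099, 0.1582, 0.014 ]), array([ 0.5153, -0.0213,  0.014 ]), array([0.604 , 0.0712, 0.014 ]), array([0.4229, 0.0666, 0.014 ])]
mug [ 0.6991 -0.2659  0.05  ] tomato [ 0.6817 -0.1703  0.03  ] red [0.6342 0.2239 0.03  ] pot ears [0.6466 0.4137 0.049 ] [0.4194 0.3843 0.049 ]
[[-8.93037695e-01  4.49980712e-01 -1.01707385e-03]
 [ 4.49981739e-01  8.93036842e-01 -1.27851021e-03]
 [ 3.32979484e-04 -1.59942247e-03 -9.99998665e-01]] [ 5.14353099e+01  1.03983455e+01  9.21267599e+01 -1.03589163e-04
  7.75684996e+01 -1.18221690e+01]
```

```bash
python3 - <<'E'
from h import *
rel([.469,-.248,.20],Tdown(np.radians(15.2)))
E
```

```text
xyz cm [-53.05 -58.49   5.02] dr [-1.60e-02  3.00e-03  8.01e+00]
```

{"method": "send_rows", "body": {
  "dr": [
    [0,0,0.6],
    [0,0,1.2],
    [0,0,1.8],
    [0,0,2.4],
    [0,0,3],
    [0,0,3.6],
    [0,0,4.2],
    [0,0,4.8]
  ],
  "xyz": [
    [-3,-3.4,0],
    [-7,-7.8,0],
    [-11,-12.2,0],
    [-15,-16.6,0],
    [-19,-21,0],
    [-23,-25.4,0],
    [-27,-29.8,0],
    [-31,-34.2,0]
  ],
  "jaw": [100,100,100,100,100,100,100,100]
}}

```text
time_s: 1.1
eef_pos: [0.3817, 0.0668, 0.2503]
eef_rot: [0.0, 0.467, 0.884, 0.0]
wrist_force: [1.2, -0.2, 1.2]
opening: 1.0
grasp_force: 0.0
```

```bash
python3 - <<'E'
from h import *
print(pose()[0],ctrl.get_obs()['time_s'])
rel([.469,-.248,.20],Tdown(np.radians(15.2)))
E
```

```text
[0.38169542 0.06677908 0.25032731] 1.1
xyz cm [-30.91 -10.55   5.04] dr [6.00e-03 2.00e-03 3.19e+00]
```

{"method": "send_rows", "body": {
  "dr": [
    [0,0,0.5],
    [0,0,1.1],
    [0,0,1.7],
    [0,0,2.3],
    [0,0,2.8],
    [0,0,3.2],
    [0,0,3.2],
    [0,0,3.2]
  ],
  "xyz": [
    [-5,-1.7,0.5],
    [-10,-3.4,1],
    [-15,-5.1,2],
    [-20,-6.8,3],
    [-25,-8.5,4],
    [-29,-9.9,5],
    [-30.9,-10.5,5],
    [-30.9,-10.5,5]
  ],
  "jaw": [100,100,100,100,100,100,100,100]
}}

```text
time_s: 2.1
eef_pos: [0.4699, -0.2461, 0.2001]
eef_rot: [-0.0, 0.607, 0.794, 0.0]
wrist_force: [-0.3, 0.7, 0.1]
opening: 0.999
grasp_force: 0.0
```

```bash
python3 - <<'E'
from h import *
print(pose()[0])
c=ctrl.calibration("wrist");im=ctrl.camera("wrist")[:,:,::-1].copy()
np.savez("c1.npz",K=c["camera_matrix"],T=c["world_from_camera"])
for P in([.469,-.248,.073],[.487,-.3097,.073],[.4524,-.186,.073],[.4516,-.1326,.037],[.4207,-.1408,.037]):print(proj(P,c))
print(c["world_from_camera"])
cv2.imwrite("pics/w1.png",im)
E
```

```text
[ 0.46988289 -0.24606826  0.20014355]
[278.05953404 212.73638374]
[279.25040894 280.99786256]
[278.50317287 134.81037795]
[293.92133218  71.46144631]
[256.6948453   71.17161532]
[[ 9.64670667e-01 -2.53619622e-01 -7.13273604e-02  4.49735105e-01]
 [ 2.63458568e-01  9.28338487e-01  2.62254146e-01 -1.78912645e-01]
 [-2.96863672e-04 -2.71780686e-01  9.62359169e-01  3.24543440e-01]
 [ 0.00000000e+00  0.00000000e+00  0.00000000e+00  1.00000000e+00]]
```

View pics/w1.png

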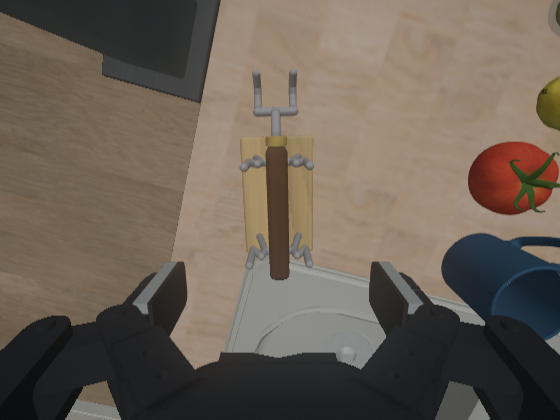

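The handle's rear end is at (280,278), its dark front end at (276,147), and the ferrule front at (276,137). The prong tips are at (257,73) and (293,73), and the cradles sit near y=162 and y=245.

```bash
python3 - <<'E'
from h import *
d=np.load("c1.npz");c=dict(camera_matrix=d["K"],world_from_camera=d["T"])
g=lambda p,z:w("",p,z,c)
r,f,fe=g((280,278),.073),g((276,147.5),.073),g((276,137),.073)
t1,t2=g((257,73),.036),g((293,73),.036)
u=(fe-r)/np.linalg.norm(fe-r);print(r,f,fe,np.linalg.norm(f-r),np.linalg.norm(fe-r),"yaw",np.degrees(np.arctan2(u[1],u[0])))
m=(t1+t2)/2;v=m-r;print(t1,t2,"tipyaw",np.degrees(np.arctan2(v[1],v[0])),np.degrees(np.arctan2(*(t2-t1)[1::-1])),np.hypot(*v[:2]),np.linalg.norm(t1-t2))
print("o from rear",r+.065*u,"from tips",m-.118*u)
E
```

```text
[ 0.48685743 -0.30662701  0.073     ] [ 0.45307276 -0.19603924  0.073     ] [ 0.45092945 -0.18814975  0.073     ] 0.11563329183502799 0.12380500923058994 yaw 106.86981375130773
[ 0.42120992 -0.14200599  0.036     ] [ 0.4511786  -0.13382276  0.036     ] tipyaw 106.71462653615284 15.27283977983002 0.17615535670948018 0.031065841758408774
o from rear [ 0.46799455 -0.24442418  0.073     ] from tips [ 0.47043763 -0.25083643  0.036     ]
```

```bash
python3 - <<'E'
from h import *
rel([.469,-.2475,.062],Tdown(np.radians(15.8)))
E
```

```text
xyz cm [-0.24 -0.13 13.82] dr [-0.002 -0.01  -0.089]
```

{"method": "send_rows", "body": {
  "dr": [
    [0,0,0],
    [0,0,-0.1],
    [0,0,-0.1],
    [0,0,-0.1],
    [0,0,-0.1],
    [0,0,-0.1],
    [0,0,-0.1],
    [0,0,-0.1]
  ],
  "xyz": [
    [-0.2,-0.1,2],
    [-0.2,-0.1,5],
    [-0.2,-0.1,8],
    [-0.2,-0.1,10.5],
    [-0.2,-0.1,12.5],
    [-0.2,-0.1,13.8],
    [-0.2,-0.1,13.8],
    [-0.2,-0.1,13.8]
  ],
  "jaw": [100,80,70,60,60,60,60,60]
}}

```text
time_s: 3.15
eef_pos: [0.4701, -0.2479, 0.0633]
eef_rot: [0.001, 0.603, 0.798, -0.0]
wrist_force: [0.5, 0.2, 0.6]
opening: 0.599
grasp_force: 0.0
```

{"method": "send_rows", "body": {
  "dr": [
    [0,0,0],
    [0,0,0],
    [0,0,0],
    [0,0,0],
    [0,0,0],
    [0,0,0],
    [0,0,0],
    [0,0,0]
  ],
  "xyz": [
    [0,0,0],
    [0,0,0],
    [0,0,0],
    [0,0,0],
    [0,0,0],
    [0,0,0],
    [0,0,0],
    [0,0,0]
  ],
  "jaw": [40,20,0,0,0,0,0,0]
}}

```text
time_s: 4.15
eef_pos: [0.4699, -0.2482, 0.063]
eef_rot: [0.001, 0.603, 0.798, -0.0]
wrist_force: [-1.2, 1.7, 6.0]
opening: 0.198
grasp_force: 59.2
```

```bash
python3 - <<'E'
from h import *
p,Rt,o=pose();print(p,np.degrees(np.arctan2(Rt[1,0],Rt[0,0])),o["wrist_force"],o["torque"])
E
```

```text
[ 0.46990043 -0.24817914  0.06303545] 105.84633162954424 [-1.24426879  1.69975242  5.98826698] [ 0.12598074  0.10049577 -0.01819149]
```

{"method": "send_rows", "body": {
  "dr": [
    [0,0,0],
    [0,0,0],
    [0,0,0],
    [0,0,0],
    [0,0,0],
    [0,0,0],
    [0,0,0],
    [0,0,0]
  ],
  "xyz": [
    [0,0,-0.5],
    [0,0,-2],
    [0,0,-4],
    [0,0,-6.5],
    [0,0,-9],
    [0,0,-11.5],
    [0,0,-13],
    [0,0,-13.5]
  ],
  "jaw": [0,0,0,0,0,0,0,0]
}}

```text
time_s: 5.15
eef_pos: [0.4698, -0.2481, 0.1985]
eef_rot: [0.001, 0.603, 0.798, -0.0]
wrist_force: [0.3, 0.5, -1.9]
opening: 0.203
grasp_force: 58.5
```

```bash
python3 - <<'E'
from h import *
print(pose()[0]);rel([.445,.2545,.20],Tdown(np.radians(-32.2)))
E
```

```text
[ 0.46976872 -0.24807753  0.19845894]
xyz cm [49.02 11.35 -0.21] dr [0.014 0.009 8.009]
```

{"method": "send_rows", "body": {
  "dr": [
    [0,0,0.2],
    [0,0,0.7],
    [0,0,1.4],
    [0,0,2.1],
    [0,0,2.8],
    [0,0,3.5],
    [0,0,4.2],
    [0,0,4.9]
  ],
  "xyz": [
    [1.5,0.3,0],
    [4.5,1,0],
    [8.5,2,0],
    [13,3,0],
    [17.5,4,0],
    [22,5.1,0],
    [26.5,6.1,0],
    [31,7.2,0]
  ],
  "jaw": [0,0,0,0,0,0,0,0]
}}

```text
time_s: 6.15
eef_pos: [0.4532, 0.0716, 0.1965]
eef_rot: [-0.001, 0.786, 0.618, -0.001]
wrist_force: [0.3, -0.3, -1.1]
opening: 0.2
grasp_force: 58.6
```

```bash
python3 - <<'E'
from h import *
print(pose()[0]);rel([.445,.2545,.20],Tdown(np.radians(-32.2)))
E
```

```text
[0.45315126 0.07155294 0.19652203]
xyz cm [17.58 -5.12 -0.34] dr [-0.014  0.004  3.084]
```

{"method": "send_rows", "body": {
  "dr": [
    [0,0,0.6],
    [0,0,1.2],
    [0,0,1.8],
    [0,0,2.4],
    [0,0,2.8],
    [0,0,3.1],
    [0,0,3.1],
    [0,0,3.1]
  ],
  "xyz": [
    [4,-1.2,0],
    [7.5,-2.2,0],
    [11,-3.2,-0.2],
    [14,-4.1,-0.3],
    [16.5,-4.8,-0.3],
    [17.6,-5.1,-0.3],
    [17.6,-5.1,-0.3],
    [17.6,-5.1,-0.3]
  ],
  "jaw": [0,0,0,0,0,0,0,0]
}}

```text
time_s: 7.15
eef_pos: [0.4453, 0.2526, 0.1997]
eef_rot: [-0.0, 0.875, 0.484, -0.001]
wrist_force: [0.1, -0.3, -1.8]
opening: 0.202
grasp_force: 58.6
```

```bash
python3 - <<'E'
from h import *
p,Rt,o=pose();print(p,np.degrees(np.arctan2(Rt[1,0],Rt[0,0])))
c=ctrl.calibration("wrist");im=ctrl.camera("wrist")[:,:,::-1].copy()
np.savez("c2.npz",K=c["camera_matrix"],T=c["world_from_camera"],p=p,R=Rt)
for x in(.55,.99):print(x,proj(p+Rt@[.118,.016,.035],c),proj(p+Rt@[.118,-.016,.035],c))
for P in([.5642,.3678,.1175],[.4954,.4111,.1175],[.53,.389,.1175]):print(proj(P,c))
cv2.imwrite("pics/w2.png",cv2.resize(im,(800,600),interpolation=cv2.INTER_CUBIC))
E
```

```text
[0.44534203 0.25260109 0.1997018 ] 57.88270597862853
0.55 [317.42151308  11.16078809] [246.86965204  11.08138419]
0.99 [317.42151308  11.16078809] [246.86965204  11.08138419]
[351.54061474 -46.03421372]
[207.00008591 -46.34971783]
[279.99196129 -45.60969783]
```

View pics/w2.png

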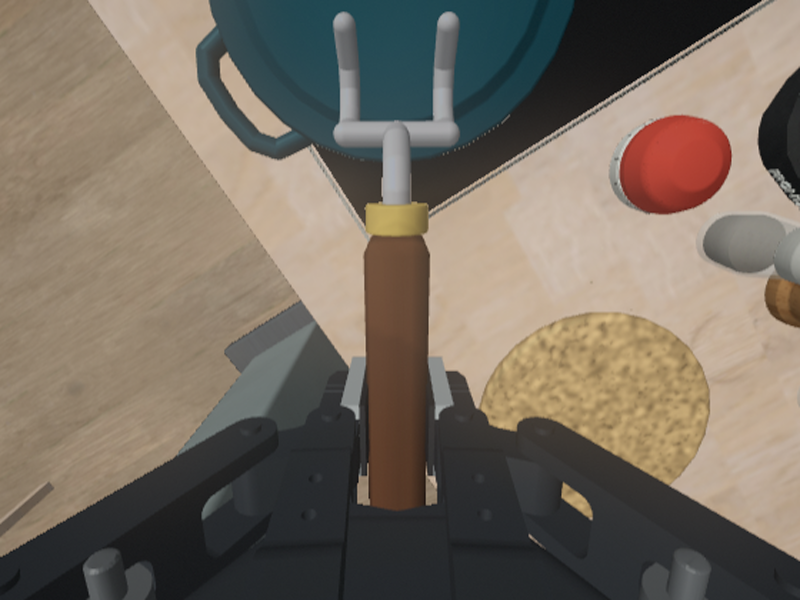

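The prong tips are at (343,15) and (448,15) in the 800-wide picture, the ferrule is at (397,218), and the bar is just above the frame. I'll back off 5 cm to see it.

{"method": "send_rows", "body": {
  "dr": [
    [0,0,0],
    [0,0,0],
    [0,0,0],
    [0,0,0],
    [0,0,0],
    [0,0,0],
    [0,0,0],
    [0,0,0]
  ],
  "xyz": [
    [-1,0,0],
    [-2.5,0,0],
    [-4,0,0],
    [-5,0,0],
    [-5,0,0],
    [-5,0,0],
    [-5,0,0],
    [-5,0,0]
  ],
  "jaw": [0,0,0,0,0,0,0,0]
}}

```text
time_s: 8.2
eef_pos: [0.4192, 0.211, 0.2002]
eef_rot: [-0.0, 0.875, 0.484, -0.0]
wrist_force: [-0.3, 0.2, -1.3]
opening: 0.196
grasp_force: 58.6
```

```bash
python3 - <<'E'
from h import *
p,Rt,o=pose();print(p,np.degrees(np.arctan2(Rt[1,0],Rt[0,0])))
c=ctrl.calibration("wrist");im=ctrl.camera("wrist")[:,:,::-1].copy()
np.savez("c2.npz",K=c["camera_matrix"],T=c["world_from_camera"],p=p,R=Rt)
cv2.imwrite("pics/w3.png",cv2.resize(im[0:180,160:400],None,fx=10/3,fy=10/3,interpolation=cv2.INTER_CUBIC))
E
```

```text
[0.4191718  0.21100649 0.20022636] 57.875755139573194
```

View pics/w3.png

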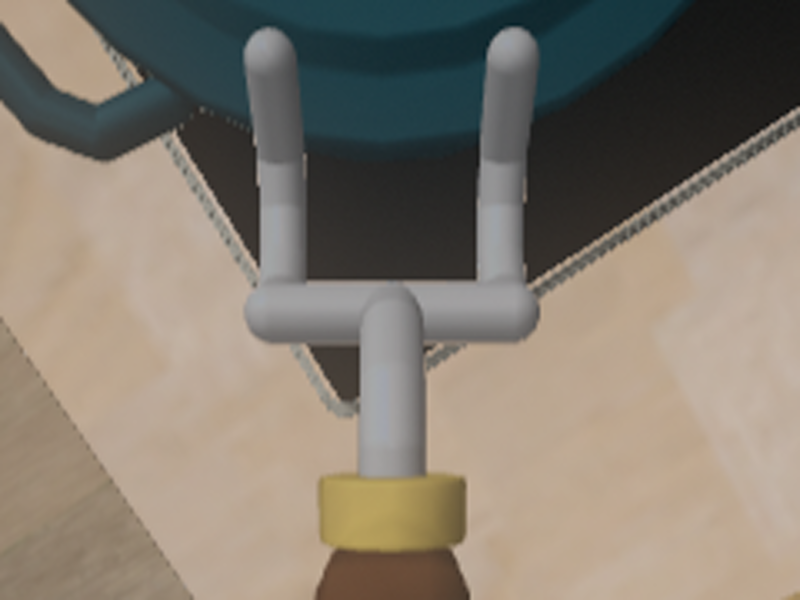

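The tips are at (241,15) and (314,15) and the crosspiece middle at (278,94). Backing off moved the bar further out of frame, so next I'll go forward at height, with the prongs 30 mm above the bar. First I'll work out the lifter's pose in the hand.

```bash
cat > m.py <<'E'
from h import *
from scipy.optimize import least_squares
d=np.load("c2.npz");c=dict(camera_matrix=d["K"],world_from_camera=d["T"]);p=d["p"];Rt=d["R"]
obs=np.array([[241,15],[313.9,15],[277.6,93.6],[160+.3*247,93.6],[160+.3*538,93.6]])
L=np.array([[.1145,.016,-.0285],[.1145,-.016,-.0285],[.0845,0,-.041],[.0845,.0195,-.041],[.0845,-.0195,-.041]])
F=np.diag([1,-1,-1.])
def model(s):  # s: offset in tool frame (m), yaw about up, pitch about lifter y
    Q=R.from_euler("zy",s[3:]).as_matrix()
    return np.array([proj(p+Rt@(F@(Q@l)+s[:3]),c) for l in L])
def res(s):
    return np.r_[(model(s)-obs).ravel(),(s[:3]/.002),s[3:]/np.radians(2)]
s=least_squares(res,np.zeros(5)).x
if __name__=="__main__":
    print("offset mm",s[:3]*1e3,"yaw,pitch deg",np.degrees(s[3:]));print(model(s)-obs)
    Q=R.from_euler("zy",s[3:]).as_matrix();print("hook in tool mm",(F@Q@[.099,0,-.0325]+s[:3])*1e3)
E
python3 m.py
```

```text
offset mm [-2.38957366 -1.5342555  -3.11787516] yaw,pitch deg [ 0.29978314 -1.36946749]
[[-1.65085094  0.14137189]
 [ 1.70161061 -0.22773463]
 [ 0.13807637 -0.09428105]
 [ 3.61789336  0.08499495]
 [-3.62701608 -0.27362302]]
hook in tool mm [97.35752584 -2.05224122 27.00682952]
```

{"method": "send_rows", "body": {
  "dr": [
    [0,0,0],
    [0,0,0],
    [0,0,0],
    [0,0,0],
    [0,0,0],
    [0,0,0],
    [0,0,0],
    [0,0,0]
  ],
  "xyz": [
    [1,0,0],
    [3,0,0],
    [5.5,0,0],
    [7.5,0,0],
    [8.7,0,0],
    [9,0,0],
    [9,0,0],
    [9,0,0]
  ],
  "jaw": [0,0,0,0,0,0,0,0]
}}

```text
time_s: 9.25
eef_pos: [0.4667, 0.2866, 0.2002]
eef_rot: [0.0, 0.875, 0.484, -0.0]
wrist_force: [-1.0, -0.2, -2.0]
opening: 0.198
grasp_force: 58.6
```

```bash
python3 - <<'E'
from h import *
p,Rt,o=pose();print(p,np.degrees(np.arctan2(Rt[1,0],Rt[0,0])))
c=ctrl.calibration("wrist");im=ctrl.camera("wrist")[:,:,::-1].copy()
np.savez("c3.npz",K=c["camera_matrix"],T=c["world_from_camera"],p=p,R=Rt)
cv2.imwrite("pics/w4.png",cv2.resize(im[0:180,160:400],None,fx=10/3,fy=10/3,interpolation=cv2.INTER_CUBIC))
E
```

```text
[0.4667291  0.28660087 0.20024665] 57.83625442435794
```

View pics/w4.png

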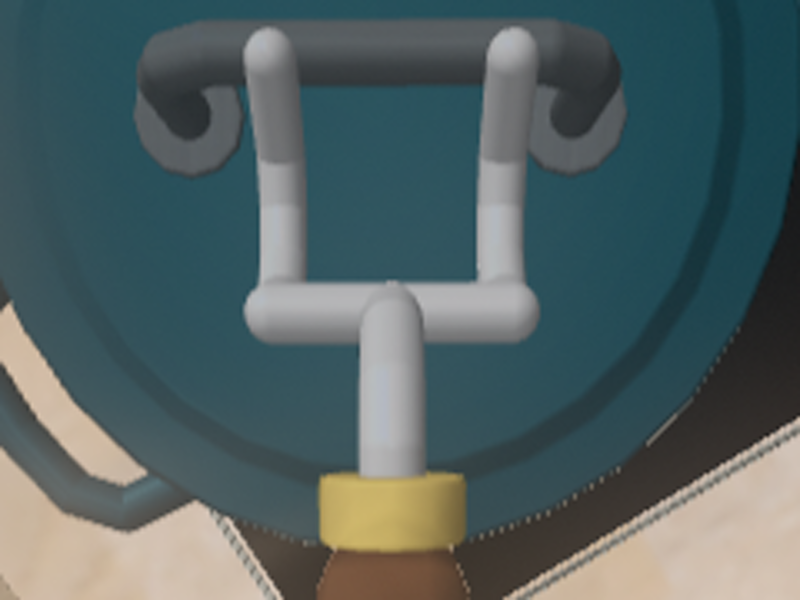

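The bar's axis is at row 52 of the crop and its ends are at columns 137 and 622. It lies parallel to the crosspiece, whose middle is at column 392.

```bash
python3 - <<'E'
from m import *
d=np.load("c3.npz");c3=dict(camera_matrix=d["K"],world_from_camera=d["T"]);p3=d["p"];R3=d["R"]
f=lambda X,Y:w("",(160+.3*X,.3*Y),.1175,c3)
a,b=f(137,52),f(622,52);m=(a+b)/2;print("ends dist",np.linalg.norm(a-b),"mid",m,"ang",np.degrees(np.arctan2(*(b-a)[1::-1])))
print("bar in tool mm",R3.T@(m-p3)*1e3,"at tip height mid:")
# same-view hook (empirical)
Q=R.from_euler("zy",s[3:]).as_matrix()
print("hook in tool mm",(F@Q@[.099,0,-.0325]+s[:3])*1e3)
E
```

```text
ends dist 0.08606120762502098 mid [0.53253748 0.39933907 0.1175    ] ang -32.109958335999714
bar in tool mm [130.49380578  -4.29790314  82.70760419] at tip height mid:
hook in tool mm [97.35752584 -2.05224122 27.00682952]
```

{"method": "send_rows", "body": {
  "dr": [
    [0,0,0],
    [0,0,0],
    [0,0,0],
    [0,0,0],
    [0,0,0],
    [0,0,0],
    [0,0,0],
    [0,0,0]
  ],
  "xyz": [
    [-1,-0.1,0],
    [-2.5,-0.2,0],
    [-2.5,-0.2,1.5],
    [-2.5,-0.2,3.5],
    [-2.5,-0.2,5.5],
    [-2.5,-0.2,7],
    [-2.5,-0.2,7.4],
    [-2.5,-0.2,7.4]
  ],
  "jaw": [0,0,0,0,0,0,0,0]
}}

```text
time_s: 10.3
eef_pos: [0.452, 0.2669, 0.1262]
eef_rot: [-0.0, 0.875, 0.484, -0.0]
wrist_force: [-0.1, 0.4, -0.8]
opening: 0.198
grasp_force: 58.6
```

{"method": "send_rows", "body": {
  "dr": [
    [0,0,0],
    [0,0,0],
    [0,0,0],
    [0,0,0],
    [0,0,0],
    [0,0,0],
    [0,0,0],
    [0,0,0]
  ],
  "xyz": [
    [0.5,0,0],
    [1.5,0,0],
    [2.5,0,0],
    [3.5,0,0],
    [4.5,0,0],
    [5.3,0,0],
    [5.8,0,0],
    [5.8,0,0]
  ],
  "jaw": [0,0,0,0,0,0,0,0]
}}

```text
time_s: 11.3
eef_pos: [0.4829, 0.3162, 0.1262]
eef_rot: [0.0, 0.875, 0.484, -0.0]
wrist_force: [0.2, 0.0, -1.2]
opening: 0.193
grasp_force: 58.6
```

```bash
python3 - <<'E'
from h import *
p,Rt,o=pose();print(p,np.degrees(np.arctan2(Rt[1,0],Rt[0,0])),Rt.T@(np.array([.5325,.3993,.1175])-p))
c=ctrl.calibration("wrist");im=ctrl.camera("wrist")[:,:,::-1].copy()
np.savez("c4.npz",K=c["camera_matrix"],T=c["world_from_camera"],p=p,R=Rt)
cv2.imwrite("pics/w5.png",cv2.resize(im[0:180,160:400],None,fx=10/3,fy=10/3,interpolation=cv2.INTER_CUBIC))
E
```

```text
[0.48292098 0.31618476 0.12619941] 57.87038681067241 [ 0.09675501 -0.0022173   0.00868644]
```

View pics/w5.png

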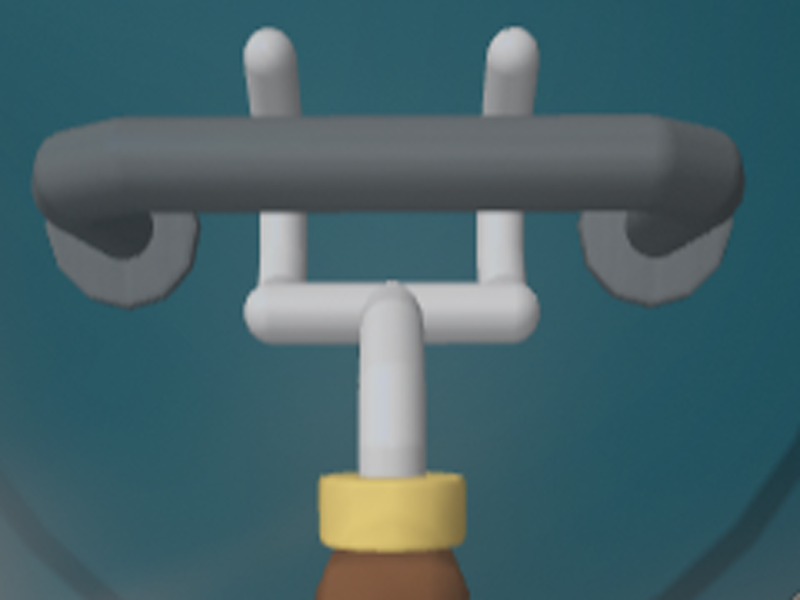

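The bar is over both prongs, with its axis at row 163. Its middle is at column 388 against the prongs' 392, so it is centred.

```bash
python3 - <<'E'
from m import *
d=np.load("c4.npz");c4=dict(camera_matrix=d["K"],world_from_camera=d["T"]);p4=d["p"];R4=d["R"]
print("pred bar crop row/col",(proj([.5325,.3993,.1175],c4)-[160,0])/.3)
f=lambda X,Y:w("",(160+.3*X,.3*Y),.1175,c4)
print("bar tool",R4.T@((f(33,163)+f(744,163))/2-p4)*1e3, np.linalg.norm(f(33,163)-f(744,163)))
E
```

```text
pred bar crop row/col [390.66992641 164.33434069]
bar tool [96.8959485  -2.47406294  8.68643708] 0.08321159968860135
```

{"method": "send_rows", "body": {
  "dr": [
    [0,0,0],
    [0,0,0],
    [0,0,0],
    [0,0,0],
    [0,0,0],
    [0,0,0],
    [0,0,0],
    [0,0,0]
  ],
  "xyz": [
    [-0.1,0,-0.4],
    [-0.1,0,-1],
    [-0.1,0,-1.5],
    [-0.1,0,-1.7],
    [-0.1,0,-1.9],
    [-0.1,0,-2.1],
    [-0.1,0,-2.3],
    [-0.1,0,-2.5]
  ],
  "jaw": [0,0,0,0,0,0,0,0]
}}

```text
time_s: 12.35
eef_pos: [0.4822, 0.3151, 0.1512]
eef_rot: [-0.0, 0.875, 0.484, -0.0]
wrist_force: [0.4, 0.4, -5.4]
opening: 0.202
grasp_force: 58.5
```

{"method": "send_rows", "body": {
  "dr": [
    [0,0,0],
    [0,0,0],
    [0,0,0],
    [0,0,0],
    [0,0,0],
    [0,0,0],
    [0,0,0],
    [0,0,0]
  ],
  "xyz": [
    [0,0,-0.1],
    [0,0,-0.2],
    [0,0,-0.3],
    [0,0,-0.4],
    [0,0,-0.5],
    [0,0,-0.6],
    [0,0,-0.7],
    [0,0,-0.8]
  ],
  "jaw": [0,0,0,0,0,0,0,0]
}}

```text
time_s: 13.35
eef_pos: [0.4823, 0.3151, 0.1594]
eef_rot: [0.0, 0.875, 0.484, -0.0]
wrist_force: [-0.6, 0.2, -5.8]
opening: 0.199
grasp_force: 58.5
```

```bash
python3 - <<'E'
from h import *
p,Rt,o=pose();print(p,o["wrist_force"],o["torque"])
ims=[ctrl.camera("wrist")[:,:,::-1][0:180,160:400],ctrl.camera("scene")[:,:,::-1][110:230,150:310]]
a=cv2.resize(ims[0],(400,300),interpolation=cv2.INTER_CUBIC);b=cv2.resize(ims[1],(400,300),interpolation=cv2.INTER_CUBIC)
cv2.imwrite("pics/w6.png",np.hstack([a,b]))
E
```

```text
[0.4822941  0.3151366  0.15935876] [-0.63119124  0.17134096 -5.76302806] [-0.33980565  0.19641618 -0.00810313]
```

View pics/w6.png

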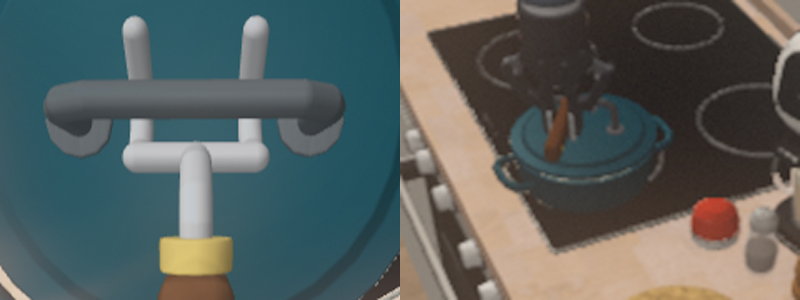

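The wrist view shows the bar seated over both prongs, at crop row 97 between the crosspiece and the tips. The load is about 4 N and steady, and the scene view shows the lid level, so I'll keep raising it.

{"method": "send_rows", "body": {
  "dr": [
    [0,0,0],
    [0,0,0],
    [0,0,0],
    [0,0,0],
    [0,0,0],
    [0,0,0],
    [0,0,0],
    [0,0,0]
  ],
  "xyz": [
    [0,0,-0.2],
    [0,0,-0.6],
    [0,0,-1.3],
    [0,0,-2.1],
    [0,0,-2.9],
    [0,0,-3.7],
    [0,0,-4.3],
    [0,0,-4.5]
  ],
  "jaw": [0,0,0,0,0,0,0,0]
}}

```text
time_s: 14.45
eef_pos: [0.4825, 0.3152, 0.2049]
eef_rot: [0.0, 0.875, 0.484, 0.0]
wrist_force: [0.0, 0.8, -5.4]
opening: 0.199
grasp_force: 58.6
```

```bash
python3 - <<'E'
from h import *
p,Rt,o=pose();print(p,o["wrist_force"])
mj=lambda t:10*t**3-15*t**4+6*t**5
v=np.array([-29.0,15.9])
for k in range(4):
    print([list(np.round(v*(mj((8*k+i)/32)-mj(k/4)),2)) for i in range(1,9)])
E
```

```text
[0.48252005 0.31521877 0.20487466] [ 0.00631225  0.84637349 -5.3592052 ]
[[np.float64(-0.01), np.float64(0.0)], [np.float64(-0.06), np.float64(0.04)], [np.float64(-0.21), np.float64(0.11)], [np.float64(-0.47), np.float64(0.26)], [np.float64(-0.86), np.float64(0.47)], [np.float64(-1.41), np.float64(0.78)], [np.float64(-2.13), np.float64(1.17)], [np.float64(-3.0), np.float64(1.65)]]
[[np.float64(-1.03), np.float64(0.57)], [np.float64(-2.22), np.float64(1.22)], [np.float64(-3.54), np.float64(1.94)], [np.float64(-4.98), np.float64(2.73)], [np.float64(-6.52), np.float64(3.57)], [np.float64(-8.13), np.float64(4.46)], [np.float64(-9.8), np.float64(5.37)], [np.float64(-11.5), np.float64(6.3)]]
[[np.float64(-1.69), np.float64(0.93)], [np.float64(-3.36), np.float64(1.84)], [np.float64(-4.98), np.float64(2.73)], [np.float64(-6.52), np.float64(3.57)], [np.float64(-7.96), np.float64(4.36)], [np.float64(-9.28), np.float64(5.09)], [np.float64(-10.46), np.float64(5.74)], [np.float64(-11.5), np.float64(6.3)]]
[[np.float64(-0.88), np.float64(0.48)], [np.float64(-1.59), np.float64(0.87)], [np.float64(-2.14), np.float64(1.17)], [np.float64(-2.54), np.float64(1.39)], [np.float64(-2.8), np.float64(1.53)], [np.float64(-2.94), np.float64(1.61)], [np.float64(-2.99), np.float64(1.64)], [np.float64(-3.0), np.float64(1.65)]]
```

{"method": "send_rows", "body": {
  "dr": [
    [0,0,0],
    [0,0,0],
    [0,0,0],
    [0,0,0],
    [0,0,0],
    [0,0,0],
    [0,0,0],
    [0,0,0]
  ],
  "xyz": [
    [0,0,0],
    [-0.06,0.04,0],
    [-0.21,0.11,0],
    [-0.47,0.26,0],
    [-0.86,0.47,0],
    [-1.41,0.78,0],
    [-2.13,1.17,0],
    [-3,1.65,0]
  ],
  "jaw": [0,0,0,0,0,0,0,0]
}}

```text
time_s: 15.45
eef_pos: [0.4803, 0.2803, 0.2043]
eef_rot: [0.0, 0.875, 0.484, -0.0]
wrist_force: [-0.0, -0.5, -5.2]
opening: 0.201
grasp_force: 58.6
```

{"method": "send_rows", "body": {
  "dr": [
    [0,0,0],
    [0,0,0],
    [0,0,0],
    [0,0,0],
    [0,0,0],
    [0,0,0],
    [0,0,0],
    [0,0,0]
  ],
  "xyz": [
    [-1.03,0.57,0],
    [-2.22,1.22,0],
    [-3.54,1.94,0],
    [-4.98,2.73,0],
    [-6.52,3.57,0],
    [-8.13,4.46,0],
    [-9.8,5.37,0],
    [-11.5,6.3,0]
  ],
  "jaw": [0,0,0,0,0,0,0,0]
}}

```text
time_s: 16.45
eef_pos: [0.4724, 0.1487, 0.2044]
eef_rot: [0.0, 0.875, 0.484, 0.0]
wrist_force: [0.7, -0.2, -6.8]
opening: 0.199
grasp_force: 58.6
```

{"method": "send_rows", "body": {
  "dr": [
    [0,0,0],
    [0,0,0],
    [0,0,0],
    [0,0,0],
    [0,0,0],
    [0,0,0],
    [0,0,0],
    [0,0,0]
  ],
  "xyz": [
    [-1.69,0.93,0],
    [-3.36,1.84,0],
    [-4.98,2.73,0],
    [-6.52,3.57,0],
    [-7.96,4.36,0],
    [-9.28,5.09,0],
    [-10.46,5.74,0],
    [-11.5,6.3,0]
  ],
  "jaw": [0,0,0,0,0,0,0,0]
}}

```text
time_s: 17.45
eef_pos: [0.4646, 0.0183, 0.2043]
eef_rot: [0.0, 0.875, 0.484, 0.0]
wrist_force: [-0.2, 0.1, -4.7]
opening: 0.197
grasp_force: 58.6
```

{"method": "send_rows", "body": {
  "dr": [
    [0,0,0],
    [0,0,0],
    [0,0,0],
    [0,0,0],
    [0,0,0],
    [0,0,0],
    [0,0,0],
    [0,0,0]
  ],
  "xyz": [
    [-0.88,0.48,0],
    [-1.59,0.87,0],
    [-2.14,1.17,0],
    [-2.54,1.39,0],
    [-2.8,1.53,0],
    [-2.94,1.61,0],
    [-2.99,1.64,0],
    [-3,1.65,0]
  ],
  "jaw": [0,0,0,0,0,0,0,0]
}}

```text
time_s: 18.45
eef_pos: [0.4626, -0.0149, 0.2043]
eef_rot: [0.0, 0.875, 0.484, 0.0]
wrist_force: [-0.1, 0.9, -5.3]
opening: 0.198
grasp_force: 58.6
```

```bash
python3 - <<'E'
from h import *
p,Rt,o=pose();print(p,o["wrist_force"])
tr=np.array([.513,.069,.0745]);print("trivet in tool mm",Rt.T@(tr-p)*1e3)
# bar in wrist image, trivet partly: picture both
c=ctrl.calibration("wrist");im=ctrl.camera("wrist")[:,:,::-1]
np.savez("c5.npz",K=c["camera_matrix"],T=c["world_from_camera"],p=p,R=Rt)
ct=ctrl.calibration("top");t=ctrl.camera("top")[:,:,::-1][195:295,225:345]
a=cv2.resize(im[0:180,160:400],(400,300),interpolation=cv2.INTER_CUBIC);b=cv2.resize(t,(400,333),interpolation=cv2.INTER_CUBIC)[:300]
cv2.imwrite("pics/w7.png",np.hstack([a,b]))
E
```

```text
[ 0.46264641 -0.01490275  0.20430733] [-0.0759312   0.88807826 -5.34974802]
trivet in tool mm [ 97.8287617   -1.99573571 129.81004902]
```

View pics/w7.png

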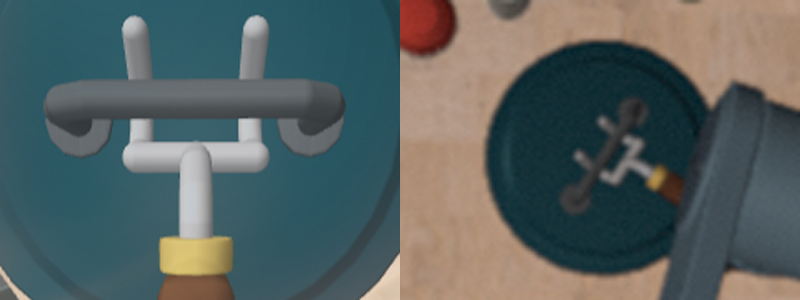

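The lid hangs level over the trivet and the bar is seated. In the top view the lid's disc is centred near (286,242). I'll check that against the trivet.

```bash
python3 - <<'E'
from h import *
print(w("top",(286,242.2),.119), w("top",(250.8,242.2),.119))
c={k:v for k,v in zip(("camera_matrix","world_from_camera"),[np.load("c5.npz")[k] for k in "KT"])}
p=np.load("c5.npz")["p"];Rt=np.load("c5.npz")["R"]
f=lambda X,Y:w("",(160+.6*X,.6*Y),p[2]-.0325,c)
a,b=f(44,97),f(346,97);print("bar world",(a+b)/2,"tool",Rt.T@((a+b)/2-p)*1e3)
E
```

```text
[0.51305981 0.06831845 0.119     ] [0.51021198 0.16107436 0.119     ]
bar world [0.51283512 0.06940225 0.17180733] tool [98.08443901 -2.34669303 32.50272022]
```

{"method": "send_rows", "body": {
  "dr": [
    [0,0,0],
    [0,0,0],
    [0,0,0],
    [0,0,0],
    [0,0,0],
    [0,0,0],
    [0,0,0],
    [0,0,0]
  ],
  "xyz": [
    [0,0,0.1],
    [0,0,0.4],
    [0,0,0.9],
    [0,0,1.6],
    [0,0,2.4],
    [0,0,3.2],
    [0,0,4],
    [0,0,4.8]
  ],
  "jaw": [0,0,0,0,0,0,0,0]
}}

```text
time_s: 19.55
eef_pos: [0.4626, -0.015, 0.1557]
eef_rot: [-0.0, 0.875, 0.484, -0.0]
wrist_force: [1.0, -0.1, -5.0]
opening: 0.2
grasp_force: 58.6
```

{"method": "send_rows", "body": {
  "dr": [
    [0,0,0],
    [0,0,0],
    [0,0,0],
    [0,0,0],
    [0,0,0],
    [0,0,0],
    [0,0,0],
    [0,0,0]
  ],
  "xyz": [
    [0,0,0.8],
    [0,0,1.6],
    [0,0,2.4],
    [0,0,3.1],
    [0,0,3.6],
    [0,0,3.9],
    [0,0,4],
    [0,0,4.1]
  ],
  "jaw": [0,0,0,0,0,0,0,0]
}}

```text
time_s: 20.55
eef_pos: [0.4629, -0.015, 0.1155]
eef_rot: [0.0, 0.875, 0.484, 0.0]
wrist_force: [0.4, 0.4, -5.6]
opening: 0.199
grasp_force: 58.6
```

{"method": "send_rows", "body": {
  "dr": [
    [0,0,0],
    [0,0,0],
    [0,0,0],
    [0,0,0],
    [0,0,0],
    [0,0,0],
    [0,0,0],
    [0,0,0]
  ],
  "xyz": [
    [0,0,0.1],
    [0,0,0.2],
    [0,0,0.3],
    [0,0,0.4],
    [0,0,0.5],
    [0,0,0.6],
    [0,0,0.7],
    [0,0,0.8]
  ],
  "jaw": [0,0,0,0,0,0,0,0]
}}

```text
time_s: 21.55
eef_pos: [0.4632, -0.015, 0.1077]
eef_rot: [0.0, 0.875, 0.484, 0.001]
wrist_force: [-0.9, 0.0, -0.9]
opening: 0.198
grasp_force: 59.2
```

{"method": "send_rows", "body": {
  "dr": [
    [0,0,0],
    [0,0,0],
    [0,0,0],
    [0,0,0],
    [0,0,0],
    [0,0,0],
    [0,0,0],
    [0,0,0]
  ],
  "xyz": [
    [0,0,0.1],
    [0,0,0.2],
    [0,0,0.3],
    [0,0,0.4],
    [0,0,0.5],
    [0,0,0.6],
    [0,0,0.7],
    [0,0,0.7]
  ],
  "jaw": [0,0,0,0,0,0,0,0]
}}

```text
time_s: 22.55
eef_pos: [0.4625, -0.015, 0.1002]
eef_rot: [-0.0, 0.875, 0.484, -0.0]
wrist_force: [0.6, -0.2, -1.4]
opening: 0.202
grasp_force: 59.2
```

{"method": "send_rows", "body": {
  "dr": [
    [0,0,0],
    [0,0,0],
    [0,0,0],
    [0,0,0],
    [0,0,0],
    [0,0,0],
    [0,0,0],
    [0,0,0]
  ],
  "xyz": [
    [0,0,0.3],
    [0,0,0.7],
    [0,0,1.1],
    [0,0,1.4],
    [0,0,1.5],
    [0,0,1.5],
    [-0.2,0,1.5],
    [-0.6,0,1.5]
  ],
  "jaw": [0,0,0,0,0,0,0,0]
}}

```text
time_s: 23.55
eef_pos: [0.4594, -0.0202, 0.0854]
eef_rot: [0.0, 0.875, 0.484, 0.0]
wrist_force: [-0.1, 0.2, -0.6]
opening: 0.202
grasp_force: 59.2
```

{"method": "send_rows", "body": {
  "dr": [
    [0,0,0],
    [0,0,0],
    [0,0,0],
    [0,0,0],
    [0,0,0],
    [0,0,0],
    [0,0,0],
    [0,0,0]
  ],
  "xyz": [
    [-0.6,0,0],
    [-1.4,0,0],
    [-2.4,0,0],
    [-3.6,0,0],
    [-4.8,0,0],
    [-5.8,0,0],
    [-6.4,0,0],
    [-6.5,0,0]
  ],
  "jaw": [0,0,0,0,0,0,0,0]
}}

```text
time_s: 24.55
eef_pos: [0.4247, -0.0755, 0.0853]
eef_rot: [0.0, 0.875, 0.483, 0.0]
wrist_force: [0.7, 0.5, -2.6]
opening: 0.201
grasp_force: 59.2
```

```bash
python3 - <<'E'
from h import *
p,Rt,o=pose();print(p,o["wrist_force"])
rel([.4698,-.2481,.19],Tdown(np.radians(15.85)))
E
```

```text
[ 0.42472024 -0.0754759   0.08532185] [ 0.65138062  0.49579297 -2.59228154]
xyz cm [-12.21  13.01 -10.47] dr [ 1.000e-03 -0.000e+00 -8.006e+00]
```

{"method": "send_rows", "body": {
  "dr": [
    [0,0,0],
    [0,0,0],
    [0,0,0],
    [0,0,0],
    [0,0,0],
    [0,0,-0.5],
    [0,0,-1.2],
    [0,0,-2]
  ],
  "xyz": [
    [0,0,-1],
    [0,0,-3],
    [0,0,-5.5],
    [0,0,-8],
    [0,0,-9.8],
    [-1,1,-10.4],
    [-2.5,2.7,-10.5],
    [-4,4.3,-10.5]
  ],
  "jaw": [0,0,0,0,0,0,0,0]
}}

```text
time_s: 25.55
eef_pos: [0.4406, -0.1322, 0.1914]
eef_rot: [0.001, 0.819, 0.574, 0.0]
wrist_force: [-0.6, 0.2, -1.5]
opening: 0.2
grasp_force: 59.1
```

```bash
python3 - <<'E'
from h import *
rel([.4698,-.2481,.19],Tdown(np.radians(15.85)))
E
```

```text
xyz cm [-9.9   6.7   0.15] dr [ 0.013  0.006 -5.963]
```

{"method": "send_rows", "body": {
  "dr": [
    [0,0,-0.8],
    [0,0,-1.7],
    [0,0,-2.7],
    [0,0,-3.7],
    [0,0,-4.7],
    [0,0,-5.5],
    [0,0,-5.9],
    [0,0,-6]
  ],
  "xyz": [
    [-1.5,1,0],
    [-3.2,2.2,0],
    [-5,3.4,0],
    [-6.8,4.6,0],
    [-8.4,5.7,0.1],
    [-9.4,6.4,0.1],
    [-9.8,6.7,0.1],
    [-9.9,6.7,0.1]
  ],
  "jaw": [0,0,0,0,0,0,0,0]
}}

```text
time_s: 26.55
eef_pos: [0.4691, -0.2479, 0.1898]
eef_rot: [0.0, 0.603, 0.798, 0.0]
wrist_force: [0.6, 0.2, -2.4]
opening: 0.205
grasp_force: 59.1
```

```bash
python3 - <<'E'
from h import *
p,Rt,o=pose();print(p,o["time_s"]);rel([.4698,-.2481,.0635],Tdown(np.radians(15.85)))
E
```

```text
[ 0.46909059 -0.24792354  0.1897946 ] 26.55
xyz cm [-0.03  0.06 12.63] dr [0.003 0.003 0.004]
```

{"method": "send_rows", "body": {
  "dr": [
    [0,0,0],
    [0,0,0],
    [0,0,0],
    [0,0,0],
    [0,0,0],
    [0,0,0],
    [0,0,0],
    [0,0,0]
  ],
  "xyz": [
    [0,0.06,1],
    [0,0.06,3],
    [0,0.06,5],
    [0,0.06,7],
    [0,0.06,8.5],
    [0,0.06,9.7],
    [0,0.06,10.5],
    [0,0.06,11]
  ],
  "jaw": [0,0,0,0,0,0,0,0]
}}

```text
time_s: 27.55
eef_pos: [0.4695, -0.2478, 0.079]
eef_rot: [0.0, 0.603, 0.798, -0.0]
wrist_force: [-0.1, -0.0, -1.9]
opening: 0.201
grasp_force: 59.2
```

{"method": "send_rows", "body": {
  "dr": [
    [0,0,0],
    [0,0,0],
    [0,0,0],
    [0,0,0],
    [0,0,0],
    [0,0,0],
    [0,0,0],
    [0,0,0]
  ],
  "xyz": [
    [0,0,0.3],
    [0,0,0.6],
    [0,0,0.9],
    [0,0,1.2],
    [0,0,1.4],
    [0,0,1.55],
    [0,0,1.6],
    [0,0,1.6]
  ],
  "jaw": [0,0,0,0,0,0,0,0]
}}

```text
time_s: 28.55
eef_pos: [0.4694, -0.2477, 0.0633]
eef_rot: [0.0, 0.603, 0.798, -0.0]
wrist_force: [0.1, 1.5, -1.6]
opening: 0.196
grasp_force: 59.2
```

{"method": "send_rows", "body": {
  "dr": [
    [0,0,0],
    [0,0,0],
    [0,0,0],
    [0,0,0],
    [0,0,0],
    [0,0,0],
    [0,0,0],
    [0,0,0]
  ],
  "xyz": [
    [0,0,0.03],
    [0,0,0.06],
    [0,0,0.09],
    [0,0,0.12],
    [0,0,0.12],
    [0,0,0.12],
    [0,0,0.12],
    [0,0,0.12]
  ],
  "jaw": [0,0,0,0,0,0,0,0]
}}

```text
time_s: 29.55
eef_pos: [0.4695, -0.2478, 0.063]
eef_rot: [0.0, 0.603, 0.798, -0.0]
wrist_force: [-3.8, 2.8, 8.7]
opening: 0.203
grasp_force: 60.6
```

Contact is at 0.063, the same height as when it was gripped. Next I'll release it and rise with the jaws only part open, to stay clear of the cradles.

{"method": "send_rows", "body": {
  "dr": [
    [0,0,0],
    [0,0,0],
    [0,0,0],
    [0,0,0],
    [0,0,0],
    [0,0,0],
    [0,0,0],
    [0,0,0]
  ],
  "xyz": [
    [0,0,-0.05],
    [0,0,-0.05],
    [0,0,-0.05],
    [0,0,-0.05],
    [0,0,-0.05],
    [0,0,-0.05],
    [0,0,-0.05],
    [0,0,-0.05]
  ],
  "jaw": [0,23,27,32,40,50,60,60]
}}

```text
time_s: 30.55
eef_pos: [0.4694, -0.2477, 0.0626]
eef_rot: [0.0, 0.603, 0.798, -0.0]
wrist_force: [0.3, -0.1, 0.4]
opening: 0.597
grasp_force: 0.0
```

{"method": "send_rows", "body": {
  "dr": [
    [0,0,0],
    [0,0,0],
    [0,0,0],
    [0,0,0],
    [0,0,0],
    [0,0,0],
    [0,0,0],
    [0,0,0]
  ],
  "xyz": [
    [0,0,-0.5],
    [0,0,-2],
    [0,0,-4],
    [0,0,-6.5],
    [0,0,-9],
    [0,0,-11.5],
    [0,0,-13],
    [0,0,-13.7]
  ],
  "jaw": [60,60,60,60,60,60,60,60]
}}

```text
time_s: 31.55
eef_pos: [0.4697, -0.248, 0.201]
eef_rot: [0.001, 0.603, 0.798, -0.0]
wrist_force: [0.1, -0.7, -0.6]
opening: 0.604
grasp_force: 0.0
```

```bash
python3 - <<'E'
from h import *
p,Rt,o=pose();print(p,o["time_s"],o["wrist_force"])
# compare with first wrist view at the same spot, numerically
a=cv2.imread("pics/w1.png");d=np.load("c1.npz");c1=dict(camera_matrix=d["K"],world_from_camera=d["T"])
c=ctrl.calibration("wrist");im=ctrl.camera("wrist")[:,:,::-1].copy();cv2.imwrite("pics/w8.png",im)
def handle(i,cc):
    i=i.astype(int);m=((i[:,:,2]-i[:,:,0]>18)&(i.sum(2)<260)&(i[:,:,1]<75)).astype(np.uint8);m[:, :230]=0;m[:,330:]=0;m[310:]=0
    n,l,s,_=cv2.connectedComponentsWithStats(m);k=1+s[1:,4].argmax();r=cv2.minAreaRect(np.argwhere(l==k)[:,::-1].astype(np.float32))
    b=cv2.boxPoints(r);b=b[b[:,1].argsort()];F,B=w("",b[:2].mean(0),.073,cc),w("",b[2:].mean(0),.073,cc);v=F-B
    return np.round((F+B)/2,4),np.round(np.degrees(np.arctan2(v[1],v[0])),2),np.linalg.norm(v),r
print(handle(a,c1));print(handle(im,c))
# shift between views, prong+cradle area
g=[cv2.cvtColor(np.ascontiguousarray(x[50:290,230:330]),cv2.COLOR_BGR2GRAY).astype(np.float32) for x in(a,im)]
print(cv2.phaseCorrelate(*g),"expected",proj([.469,-.248,.06],c)-proj([.469,-.248,.06],c1))
# lid & trivet in the top view
t=ctrl.camera("top")[:,:,::-1].copy();cv2.imwrite("pics/top1.png",t)
i=t.astype(int);m=((i[:,:,0]-i[:,:,2]>15)).astype(np.uint8);m[:,:235]=0;m[:,345:]=0;m[:200]=0;m[295:]=0
m=cv2.morphologyEx(m,cv2.MORPH_CLOSE,np.ones((9,9)));n,l,s,_=cv2.connectedComponentsWithStats(m);k=1+s[1:,4].argmax()
cn,_=cv2.findContours((l==k).astype(np.uint8),0,1);e=cv2.fitEllipse(max(cn,key=cv2.contourArea));print(s[k],e,w("top",e[0],.022))
E
```

```text
[ 0.46969628 -0.2479694   0.20095539] 31.55 [ 0.1180064  -0.73571868 -0.60754732]
(array([ 0.4693, -0.2513,  0.073 ]), np.float64(106.21), np.float64(0.11621390913197922), ((277.2583923339844, 212.4869384765625), (131.2736053466797, 21.255464553833008), 89.01223754882812))
(array([ 0.4688, -0.2511,  0.073 ]), np.float64(105.91), np.float64(0.1157737027564531), ((277.5, 209.5), (21.0, 131.0), 0.0))
((0.3530066917187824, -2.696200007409857), 0.8400470399856568) expected [ 0.58261312 -2.49884651]
[ 252  213   63   64 3128] ((283.13018798828125, 244.69940185546875), (62.08644104003906, 62.348411560058594), 146.0528106689453) [0.51367155 0.06989643 0.022     ]
```

The lifter is back within 0.5 mm of where it started, and the lid is about 1.5 mm off the trivet's centre. Nothing is touching the arm, so I'm handing in.

```bash
python3 -c "
from bench import ctrl
print(ctrl.hand_in())"
```

```text
the job is handed in; nothing more can be done
None
```

The job is handed in at about 32 s: the lid sits about 1.5 mm off the trivet's centre and the lifter is back in its rest within about 0.5 mm of where it began; I did not re-measure the casserole or the bystanders at the end.

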